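Fill the round bottle canister and lay its cover plate on

TASK

Take the three amber bottles that lean in the sloping rack and stand them in the round steel canister with the four already there, packed like a honeycomb: one in the middle and six round it, all seven upright and standing on the canister's floor. Set each bottle down rather than dropping it. When all seven are in, pick the round cover plate up by its knob, lay it level and centred on the seven caps and let go; leave the jar, the box and the beaker where they are.

Things in the scene. Friction and masses are not known exactly. Their poses are not given: they have to be found in the camera images.
- leaning_a_mid (a point): Amber glass bottle, 118 mm tall, 130 g: round body 44 mm in diameter, 72 mm high, foot edge chamfered 4 mm, a short shoulder, then a smooth black cap 16 mm in diameter, 80 to 118 mm above the foot. The point is on its axis half-way up (59 mm above the foot). z runs from foot to cap. At the start it leans in the bay at the rack's -y end.
- leaning_b_mid (a point): Amber glass bottle, 118 mm tall, 130 g: round body 44 mm in diameter, 72 mm high, foot edge chamfered 4 mm, a short shoulder, then a smooth black cap 16 mm in diameter, 80 to 118 mm above the foot. The point is on its axis half-way up (59 mm above the foot). z runs from foot to cap. At the start it leans in the rack's middle bay.
- leaning_c_mid (a point): Amber glass bottle, 118 mm tall, 130 g: round body 44 mm in diameter, 72 mm high, foot edge chamfered 4 mm, a short shoulder, then a smooth black cap 16 mm in diameter, 80 to 118 mm above the foot. The point is on its axis half-way up (59 mm above the foot). z runs from foot to cap. At the start it leans in the bay at the rack's +y end.
- packed_0_mid (a point): Amber glass bottle, 118 mm tall, 130 g: round body 44 mm in diameter, 72 mm high, foot edge chamfered 4 mm, a short shoulder, then a smooth black cap 16 mm in diameter, 80 to 118 mm above the foot. The point is on its axis half-way up (59 mm above the foot). z runs from foot to cap. It already stands loose in the canister, by the wall; it may be nudged.
- packed_1_mid (a point): Amber glass bottle, 118 mm tall, 130 g: round body 44 mm in diameter, 72 mm high, foot edge chamfered 4 mm, a short shoulder, then a smooth black cap 16 mm in diameter, 80 to 118 mm above the foot. The point is on its axis half-way up (59 mm above the foot). z runs from foot to cap. It already stands loose in the canister, by the wall; it may be nudged.
- packed_2_mid (a point): Amber glass bottle, 118 mm tall, 130 g: round body 44 mm in diameter, 72 mm high, foot edge chamfered 4 mm, a short shoulder, then a smooth black cap 16 mm in diameter, 80 to 118 mm above the foot. The point is on its axis half-way up (59 mm above the foot). z runs from foot to cap. It already stands loose in the canister, by the wall; it may be nudged.
- packed_3_mid (a point): Amber glass bottle, 118 mm tall, 130 g: round body 44 mm in diameter, 72 mm high, foot edge chamfered 4 mm, a short shoulder, then a smooth black cap 16 mm in diameter, 80 to 118 mm above the foot. The point is on its axis half-way up (59 mm above the foot). z runs from foot to cap. It already stands loose in the canister, by the wall; it may be nudged.
- canister_floor (a point): Inner floor's centre of the fixed, open round steel canister: 145 mm in diameter inside, wall 3 mm, rim 60 mm above this point, which is 5 mm above the bench. Holds seven bottles: one in the middle, six round it 47 mm out and 60 degrees apart. Four neighbouring outer places are taken at the start; the middle and two outer ones are empty. How the pattern is turned varies.
- rack: Fixed sloping aluminium rack, 204 mm wide along its y; origin on the bench under the middle bay, z up. Three bays 62 mm apart along y, parted by low fins. Each bottle leans 25 degrees from vertical, cap towards the rack's -x (robot's side), foot 21 mm above the bench, against a plate that reaches 48 mm up along it on the -x side. It comes out along its own axis, in 60 mm.
- cover_knob (a point): Grip point of the loose cover plate, on its axis 26 mm above the underside: a flat aluminium disc 124 mm in diameter, 6 mm thick, with an upright black knob in the middle, 20 mm in diameter, 6 to 42 mm above the underside; 200 g. z is up along the knob. It lies flat on the bench. Laid on the seven caps, this point is 144 mm above the canister's floor.
- jar: Bystander: glass jar with a white lid, 68 mm in diameter, 100 mm tall; origin at the centre of its underside. Leave it.
- tip_box: Bystander: grey box with white lid, 114 x 84 x 63 mm; origin at the centre of its underside. Leave it.
- beaker: Bystander: white plastic beaker, 70 mm in diameter, 85 mm tall; origin at the centre of its underside. Leave it.

How it is judged:
On the way, in this order (a step that is already met when the one before it is completed fails the run):
1. one of the three rack bottles stands in the canister, let go (((horizontal distance between leaning_a_mid and canister_floor below 0.055 m and z of leaning_a_mid in the frame of canister_floor below 0.063 m and angle between leaning_a_mid's own z axis and vertical below 0.09 rad and contact force between leaning_a and the fingers below 0.1 N) or (horizontal distance between leaning_b_mid and canister_floor below 0.055 m and z of leaning_b_mid in the frame of canister_floor below 0.063 m and angle between leaning_b_mid's own z axis and vertical below 0.09 rad and contact force between leaning_b and the fingers below 0.1 N) or (horizontal distance between leaning_c_mid and canister_floor below 0.055 m and z of leaning_c_mid in the frame of canister_floor below 0.063 m and angle between leaning_c_mid's own z axis and vertical below 0.09 rad and contact force between leaning_c and the fingers below 0.1 N))), for 0.2 s.
2. two of them stand in the canister, let go ((((horizontal distance between leaning_a_mid and canister_floor below 0.055 m and z of leaning_a_mid in the frame of canister_floor below 0.063 m and angle between leaning_a_mid's own z axis and vertical below 0.09 rad and contact force between leaning_a and the fingers below 0.1 N) and (horizontal distance between leaning_b_mid and canister_floor below 0.055 m and z of leaning_b_mid in the frame of canister_floor below 0.063 m and angle between leaning_b_mid's own z axis and vertical below 0.09 rad and contact force between leaning_b and the fingers below 0.1 N)) or ((horizontal distance between leaning_a_mid and canister_floor below 0.055 m and z of leaning_a_mid in the frame of canister_floor below 0.063 m and angle between leaning_a_mid's own z axis and vertical below 0.09 rad and contact force between leaning_a and the fingers below 0.1 N) and (horizontal distance between leaning_c_mid and canister_floor below 0.055 m and z of leaning_c_mid in the frame of canister_floor below 0.063 m and angle between leaning_c_mid's own z axis and vertical below 0.09 rad and contact force between leaning_c and the fingers below 0.1 N)) or ((horizontal distance between leaning_b_mid and canister_floor below 0.055 m and z of leaning_b_mid in the frame of canister_floor below 0.063 m and angle between leaning_b_mid's own z axis and vertical below 0.09 rad and contact force between leaning_b and the fingers below 0.1 N) and (horizontal distance between leaning_c_mid and canister_floor below 0.055 m and z of leaning_c_mid in the frame of canister_floor below 0.063 m and angle between leaning_c_mid's own z axis and vertical below 0.09 rad and contact force between leaning_c and the fingers below 0.1 N)))), for 0.2 s.
3. all three stand in the canister, let go (horizontal distance between each of leaning_a_mid, leaning_b_mid, leaning_c_mid and canister_floor below 0.055 m and z of each of leaning_a_mid, leaning_b_mid, leaning_c_mid in the frame of canister_floor below 0.063 m and angle between each of leaning_a_mid, leaning_b_mid, leaning_c_mid's own z axis and vertical below 0.09 rad and contact force between each of leaning_a, leaning_b, leaning_c and the fingers below 0.1 N), for 0.2 s.
At the end, for the whole second after the job is handed in: All seven bottles are in the canister (each axis within 55 mm of its centre), upright within 0.09 rad, standing on its floor within 4 mm and not held; the cover plate lies at rest on their caps (its height right within 4 mm), level within 0.05 rad, centred within 15 mm, not held (all of step 3 and horizontal distance between each of packed_0_mid, packed_1_mid, packed_2_mid, packed_3_mid and canister_floor below 0.055 m and z of each of packed_0_mid, packed_1_mid, packed_2_mid, packed_3_mid in the frame of canister_floor below 0.063 m and angle between each of packed_0_mid, packed_1_mid, packed_2_mid, packed_3_mid's own z axis and vertical below 0.09 rad and contact force between each of packed_0, packed_1, packed_2, packed_3, cover and the fingers below 0.1 N and horizontal distance between cover_knob and canister_floor below 0.015 m and z of cover_knob in the frame of canister_floor between 0.14 and 0.148 m and angle between cover_knob's own z axis and vertical below 0.05 rad and linear speed of cover below 0.02 m/s); the robot touches nothing.
It fails at once if a bystander (jar, tip box or beaker) is moved by more than 25 mm (distance of any of jar, tip_box, beaker from where it was at the start of the episode above 0.025 m).
It fails at once if a glass bottle is dropped or thrown: faster than 0.7 m/s while not held ((contact force between leaning_a and the fingers below 0.05 N and linear speed of leaning_a above 0.7 m/s) or (contact force between leaning_b and the fingers below 0.05 N and linear speed of leaning_b above 0.7 m/s) or (contact force between leaning_c and the fingers below 0.05 N and linear speed of leaning_c above 0.7 m/s) or (contact force between packed_0 and the fingers below 0.05 N and linear speed of packed_0 above 0.7 m/s) or (contact force between packed_1 and the fingers below 0.05 N and linear speed of packed_1 above 0.7 m/s) or (contact force between packed_2 and the fingers below 0.05 N and linear speed of packed_2 above 0.7 m/s) or (contact force between packed_3 and the fingers below 0.05 N and linear speed of packed_3 above 0.7 m/s)).
It also fails if it takes over 72 s, if anything falls off the work surface, if the arm or the gripper's body presses on something with over 40 N, if the wrist force passes 120 N, or if a joint passes its speed limit or range.

ROBOT

A 6-joint arm with a two-finger parallel gripper is mounted at the origin on the work surface. World frame = base frame: x ahead of the robot, y to its left, z up, the work surface at z = 0. Lengths are in m, angles in rad, forces in N, time in s.
With the tool pointing down it reaches from about 0.35 to 0.875 m from the base axis. Payload 15.5 kg.
Tool frame: the origin (TCP) lies on the centre line of the jaws, within the pads' length; the fingertips stand 25 mm ahead of it and the grasp point (between the pads) lies 6 mm ahead of it (env.tcp_to_tips is the z of the fingertips in the tool frame, in m); z points along the fingers, y is the direction in which the jaws open and shut (so a half turn about z gives the same grasp; the last joint's range is limited). The gripper opens to 85 mm and grips with 20 to 120 N. Pads are 22 mm wide; open, the fingers measure 114 mm over their backs; the gripper's body (76 mm by 85 mm) begins 54 mm behind the grasp point. The pads swing forward as they close: fully open they stand 13 mm farther back than shut.
Start: joints at [-1.294, 0.494, 1.345, -0, 1.302, -0.096], TCP at [0.227, -0.582, 0.256] pointing down, gripper open.
Joint ranges: [-2.91, 2.91], [-0.82, 2.16], [0.22, 2.67], [-1.22, 4.37], [0.12, 2.79], [-3.08, 3.08]. Speed limits (rad/s): [1.89, 1.89, 2.57, 3.01, 3.01, 3.01].

INTERFACE

Orientations are given as a 3x3 rotation matrix whose columns are the frame's x, y, z axes.
In Python, from rig import env, open_jaws, grab, get_image, telemetry gives the robot as it stands. Calls block until the motion is done:
- env.reach(position, orientation): joint-space move of the TCP to a pose.
- env.servo_line(position, rotation=None, speed=0.15, guard=None): straight line of the TCP; rotation=None keeps the orientation; speed is the mean speed in m/s. With guard (N) it stops when the force on the tool has changed by that much, and returns True; else False.
- env.move_j(angles): joint-space move.
- open_jaws() and grab(grasp_force=None): open the fingers fully, or close them until they stop; grasp_force is the grip in N (None keeps the last).
- env.pause(seconds).
- env.inverse_kinematics(position, orientation): joint angles nearest the present ones, or None.
- get_image(name): name is "scene" or "top" or "wrist"; returns a dict with "frame" (420x560x3 uint8, red, green, blue), "fx", "fy", "cx", "cy" (pixels), "xyz" and "orientation" of the camera in the world. Camera axes: x right, y down, z forward; pixel columns grow to the right and rows downward; lengths in m; the calibration is good to about 2 mm. A picture is of the moment at which its call begins. There is no depth.
A pose or a line that the arm cannot do raises env.PlanningError and nothing moves.
- env.sign_off(): hands the job in, once; it reports no verdict.
Readings, each from a call of its own:
- telemetry.read_clock(): time.
- telemetry.read_joint_positions(): joint angles.
- telemetry.read_qd(): joint speeds.
- telemetry.read_joint_efforts(): joint torques, N m.
- telemetry.read_tcp_pos(): TCP position.
- telemetry.read_orientation(): TCP orientation.
- telemetry.read_wrist_force(): force on the tool from outside, world axes, zero at the start.
- telemetry.read_torque(): the same for the moment, N m.
- telemetry.read_grip_width(): opening from 0.0 (shut) to 1.0 (fully open).
Only numpy, scipy, OpenCV 4.12 (cv2) and the standard library are available. Lean on these libraries where they do the work, as an engineer would, in place of code of your own. Each camera call takes 0.05 s, during which the arm holds its last target.

## Working session

There is one attempt and no reset: what is moved stays moved. The work goes in short steps, each a Python script; the robot and the scene stay as the last script left them, time stands still between calls to the robot, and variables do not carry over. Pictures are saved under pics/ and viewed, and the job is handed in when it is done.

```bash
ls; mkdir -p pics
python3 - <<'E'
from rig import env, open_jaws, grab, get_image, telemetry
import cv2
print(telemetry.read_clock(), env.tcp_to_tips)
for n in ("scene","top","wrist"):
    d=get_image(n); cv2.imwrite(f"pics/{n}0.png",d["frame"][:,:,::-1]); print(n,d["fx"],d["fy"],d["cx"],d["cy"],d["xyz"],d["orientation"])
E
```

```text
pics
0.0 0.025
scene 402.5767858627236 402.5767858627236 275.98466293103314 208.2415796957954 [ 1.22401001 -0.55491184  0.90187526] [[ 0.69957036  0.51809313 -0.49211871]
 [ 0.71455742 -0.51010999  0.47874366]
 [-0.00300087 -0.68656195 -0.72706512]]
top 427.51027382116416 427.51027382116416 274.48421493048517 212.48682851297514 [0.48934438 0.01851926 1.49215336] [[ 1.71283073e-02 -9.93433956e-01  1.13117617e-01]
 [-9.99849167e-01 -1.73435516e-02 -9.18948700e-04]
 [ 2.87477607e-03 -1.13084815e-01 -9.93581180e-01]]
wrist 356.03502492990077 356.03502492990077 272.6425653380202 209.75274471054541 [ 0.29094388 -0.55725572  0.37187124] [[ 0.36247331 -0.89689891 -0.25334848]
 [-0.93199314 -0.34922441 -0.09711385]
 [-0.00137416  0.27132023 -0.96248815]]
```

View pics/scene0.png

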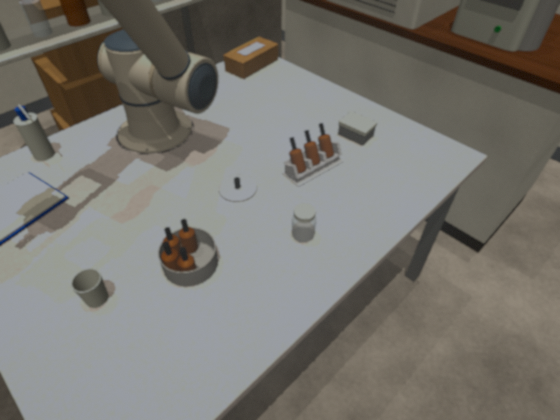

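View pics/top0.png

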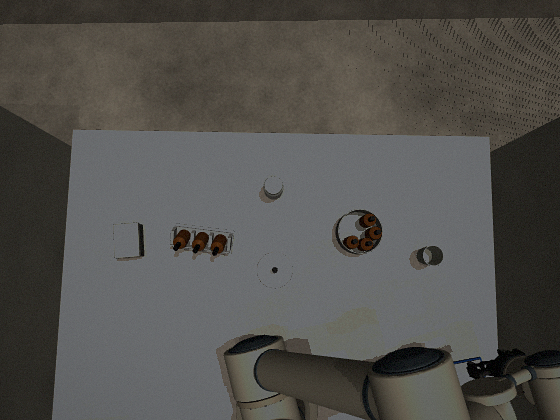

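View pics/wrist0.png

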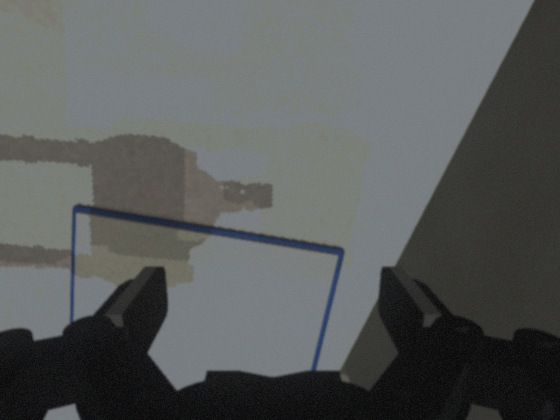

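Scene and top show the canister at top px (358,232), the rack with three bottles at (201,240), the knob at (275,270), the jar at (273,187), the box at (128,240) and the beaker at (430,256). I'll zoom in next.

Run:
```python
import cv2,numpy as np
t=cv2.imread("pics/top0.png"); s=cv2.imread("pics/scene0.png")
def c(im,x0,x1,y0,y1,k): return np.clip(cv2.resize(im[y0:y1,x0:x1],None,fx=k,fy=k,interpolation=cv2.INTER_CUBIC).astype(float)*1.8,0,255).astype('uint8')
a=c(t,320,400,195,270,5); b=c(t,160,240,215,270,5)
z=np.zeros((375,800,3),'uint8'); z[:375,:400]=a; z[:275,400:]=b; cv2.imwrite("pics/z1.png",z)
a=c(s,150,230,210,290,5); b=c(s,275,355,115,195,5)
cv2.imwrite("pics/z2.png",np.hstack([a,b]))
```

```text
(no output)
```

View pics/z1.png

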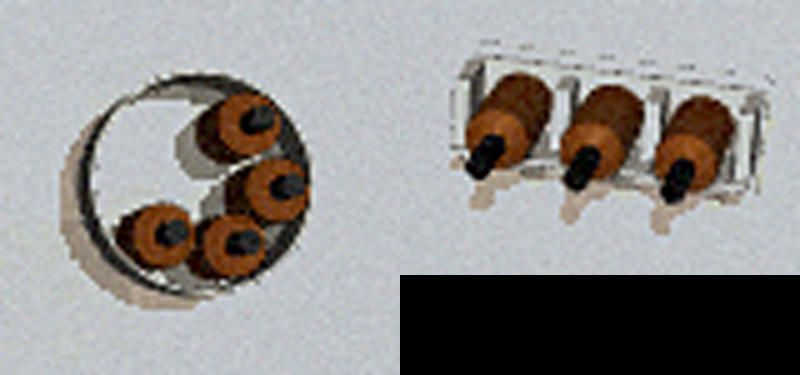

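View pics/z2.png

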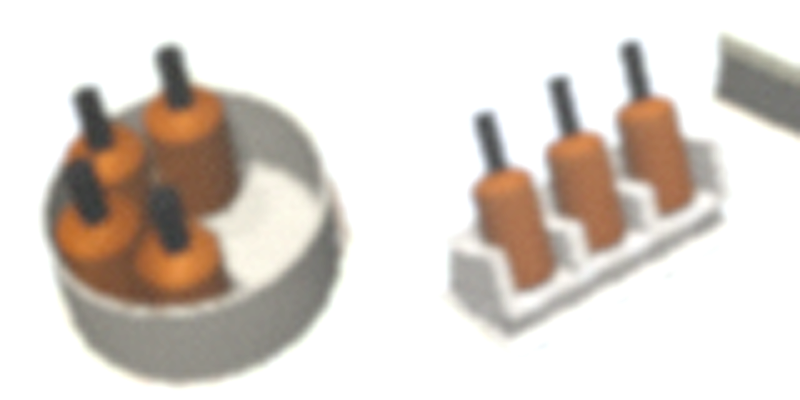

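```bash
cat > h.py <<'E'
from rig import env, open_jaws, grab, get_image, telemetry
import cv2, numpy as np
from scipy.spatial.transform import Rotation as R
def ray(d,u,v):
    r=np.asarray(d["orientation"])@np.array([(u-d["cx"])/d["fx"],(v-d["cy"])/d["fy"],1.0]); return np.asarray(d["xyz"]),r/np.linalg.norm(r)
def onplane(d,u,v,z):
    o,r=ray(d,u,v); return o+r*(z-o[2])/r[2]
def project(d,p):
    c=np.asarray(d["orientation"]).T@(np.asarray(p)-d["xyz"]); return np.array([d["fx"]*c[0]/c[2]+d["cx"],d["fy"]*c[1]/c[2]+d["cy"]])
def tri(obs):
    A=np.zeros((3,3));b=np.zeros(3)
    for d,u,v in obs:
        o,r=ray(d,u,v);M=np.eye(3)-np.outer(r,r);A+=M;b+=M@o
    p=np.linalg.solve(A,b); return p
def down(yaw):  # tool pointing down, jaw (y) axis at angle yaw in world xy
    y=np.array([np.cos(yaw),np.sin(yaw),0]);z=np.array([0,0,-1.]);x=np.cross(y,z);return np.column_stack([x,y,z])
def tell(): print("t",telemetry.read_clock(),"tcp",np.round(telemetry.read_tcp_pos(),4),"F",np.round(telemetry.read_wrist_force(),2),"w",round(telemetry.read_grip_width(),4))
def save(d,name): cv2.imwrite(f"pics/{name}.png",np.clip(d["frame"][:,:,::-1].astype(float)*1.8,0,255).astype('uint8'))
E
python3 - <<'E'
from h import *
d=get_image("top"); s=get_image("scene")
P=lambda *a:np.round(onplane(*a),3)
# caps, top cam
for n,u,v in (("c",160+72/5,215+170/5),("b",160+177/5,215+182/5),("a",160+273/5,215+192/5)): print(n,"captip",P(d,u,v,.127))
print("can rim c",P(d,320+194/5,195+187/5,.065))
print("knob top",P(d,275,270,.042))
for n,u,v in (("0",258,115),("1",290,183),("2",245,240),("3",172,232)): print(n,P(d,320+u/5,195+v/5,.123))
print("beaker",P(d,430,256,.085),"jar",P(d,273,185,.1),"box",P(d,128,240,.063))
# wrist cam in tool frame
w=get_image("wrist");T=np.asarray(telemetry.read_orientation());p=np.asarray(telemetry.read_tcp_pos())
print(np.round(T,3),T.T@(w["xyz"]-p),"\n",np.round(T.T@np.asarray(w["orientation"]),3))
E
```

```text
c captip [0.522 0.334 0.127]
b captip [0.516 0.267 0.127]
a captip [0.511 0.205 0.127]
can rim c [ 0.59  -0.266  0.065]
knob top [0.46  0.012 0.042]
0 [ 0.633 -0.296  0.123]
1 [ 0.589 -0.316  0.123]
2 [ 0.552 -0.287  0.123]
3 [ 0.557 -0.24   0.123]
beaker [ 0.515 -0.495  0.085] jar [0.739 0.024 0.1  ] box [0.551 0.504 0.063]
[[ 0.932  0.363 -0.   ]
 [ 0.363 -0.932  0.   ]
 [ 0.    -0.    -1.   ]] [ 6.86224700e-02  1.28982423e-05 -1.16046715e-01] 
 [[-0.001 -0.962 -0.271]
 [ 1.    -0.001 -0.001]
 [ 0.    -0.271  0.962]]
```

Run:
```python
from h import *
import pickle
D={}
th=np.arctan2(-.266,.59)
for i,(x,y,a) in enumerate([(.59,-.266,th),]):
    env.reach([x,y,.28],down(a-np.pi/2)); d=get_image("wrist"); D['can']=d; save(d,"wcan"); tell()
th=np.arctan2(.267,.53)
env.reach([.53,.265,.30],down(th-np.pi/2)); d=get_image("wrist"); D['rack']=d; save(d,"wrack"); tell()
D['top']=get_image('top');D['scene']=get_image('scene')
pickle.dump(D,open("D.pkl","wb"))
```

```text
t 2.1083 tcp [ 0.5896 -0.2668  0.2799] F [ 0.25 -0.34  0.38] w 1.0027
t 4.0917 tcp [0.5305 0.2642 0.2999] F [0.56 0.38 0.14] w 0.9977
```

View pics/wcan.png

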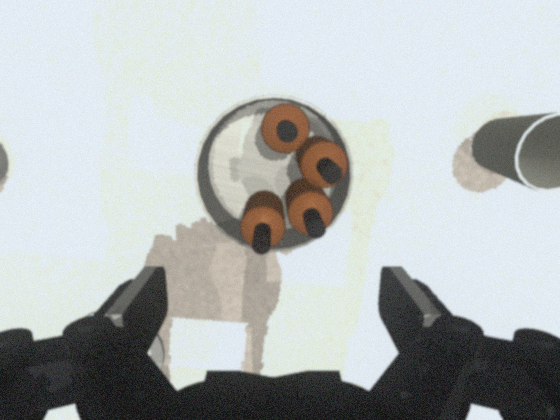

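View pics/wrack.png

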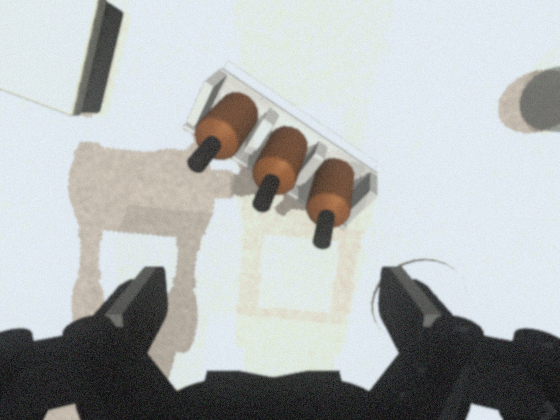

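The views are clear. In wcan the rim centre is near (275,172) and the four caps near (287,131), (329,170), (315,222) and (262,238). In wrack the cap tips are near (200,158), (264,200) and (322,238). I'll measure these with masks.

Run:
```python
from h import *
import pickle
D=pickle.load(open("D.pkl","rb"))
def blobs(d,roi,mask,amin):
    x0,x1,y0,y1=roi; m=np.zeros(mask.shape,'uint8'); m[y0:y1,x0:x1]=mask[y0:y1,x0:x1]
    n,l,st,c=cv2.connectedComponentsWithStats(m); out=[]
    for i in range(1,n):
        if st[i,4]>=amin: out.append((c[i],st[i,4],(l==i).astype('uint8')))
    return out
def masks(d):
    f=cv2.GaussianBlur(d["frame"],(3,3),0); hsv=cv2.cvtColor(f,cv2.COLOR_RGB2HSV)
    dark=(f.max(2)<28).astype('uint8'); amber=((hsv[...,1]>130)&(hsv[...,0]<20)&(f[...,0]>30)).astype('uint8')
    return dark,amber
for n,roi,z in(("can",(190,360,90,260),.105),("rack",(170,380,60,260),None)):
    d=D[n];dark,amber=masks(d)
    print(n)
    for c,a,m in blobs(d,roi,dark,60):
        ct=max(cv2.findContours(m,0,2)[0],key=cv2.contourArea); r=cv2.minAreaRect(ct)
        print(" dark",np.round(c,1),a,np.round(r[0],1),np.round(r[1],1),round(r[2]), np.round(onplane(d,*c,z),4) if z else "")
    for c,a,m in blobs(d,roi,amber,200): print(" amber",np.round(c,1),a)
    f=d["frame"]; print(f[210:212,200:350:6].max(2) if n=="can" else "")
d=D["can"];g=cv2.cvtColor(d["frame"],cv2.COLOR_RGB2GRAY)
z=cv2.resize(g[90:260,190:360],None,fx=3.5,fy=3.5,interpolation=cv2.INTER_CUBIC);cv2.imwrite("pics/zc.png",np.clip(z*1.8,0,255).astype('uint8'))
```

```text
can
 amber [285.4 127.1] 1040
 amber [319.5 160.9] 1020
 amber [308.  207.3] 898
 amber [263.2 222.1] 909
[[129  93  54  56  57 100 114  89  49  77  82  83  74  52  63  73  78  83
   26  28  82  80  60  52 119]
 [128 102  55  52  54  97 114  87  61  76  82  81  79  52  63  74  81  79
   30  28  81  77  65  49 122]]
rack
 amber [222.3 133.9] 636
 amber [277.3 169.4] 793
 amber [330.2 203.2] 551
```

View pics/zc.png

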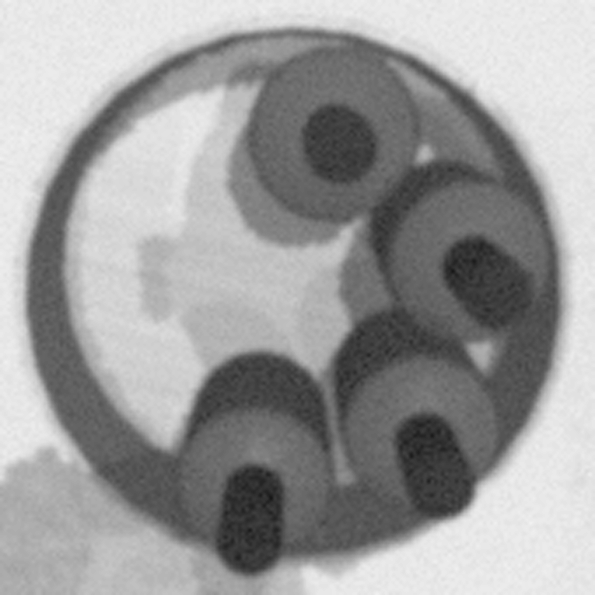

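```bash
cat > m.py <<'E'
from h import *
from scipy.optimize import least_squares
def blobs(mask,roi,amin):
    x0,x1,y0,y1=roi; m=np.zeros(mask.shape,'uint8'); m[y0:y1,x0:x1]=mask[y0:y1,x0:x1]
    n,l,st,c=cv2.connectedComponentsWithStats(m)
    return [(c[i],st[i,4],(l==i).astype('uint8')) for i in range(1,n) if st[i,4]>=amin]
def capmask(d):
    f=cv2.GaussianBlur(d["frame"],(5,5),0).astype(int)
    return ((f.max(2)<48)&(f[...,0]-f[...,2]<14)).astype('uint8')
def capblobs(d,roi,amin=60,amax=900): return [b for b in blobs(capmask(d),roi,amin) if b[1]<amax]
def ends(m):
    ct=max(cv2.findContours(m,0,2)[0],key=cv2.contourArea); (c,s,a)=cv2.minAreaRect(ct); return np.array(c),s,a
def rim(d,u,v,thr=85,smax=110):
    g=cv2.GaussianBlur(d["frame"],(3,3),0).max(2).astype(float); pts=[]
    for a in np.arange(0,360,3):
        c=np.array([np.cos(np.radians(a)),np.sin(np.radians(a))]); p=None
        r=np.arange(smax,55,-.5); xs=np.array([[u+c[0]*q,v+c[1]*q] for q in r],dtype=np.float32)
        val=cv2.remap(g.astype(np.float32),xs[:,0].reshape(1,-1),xs[:,1].reshape(1,-1),1)[0]
        k=np.where(val<thr)[0]
        if len(k) and k[0]>5 and val[:k[0]].min()>=thr: pts.append(onplane(d,*xs[k[0]],.065)[:2])
    pts=np.array(pts)
    f=lambda x:np.hypot(*(pts-x[:2]).T)-x[2]
    s=least_squares(f,[*pts.mean(0),.0755],loss='soft_l1',f_scale=.001)
    return s.x,len(pts),np.abs(s.fun),np.median(np.abs(f(s.x)))
E
python3 - <<'E'
from m import *
import pickle
D=pickle.load(open("D.pkl","rb"))
d=D["can"]
for thr in (75,85,95):
    x,n,_,md=rim(d,275,172,thr); print("rim",np.round(x,4),n,md)
for c,a,m in capblobs(d,(190,360,90,262)): print(np.round(c,1),a,[np.round(q,1) for q in ends(m)],np.round(onplane(d,*c,.105),4), np.round(np.hypot(*(onplane(d,*c,.105)[:2]-x[:2])),4),np.degrees(np.arctan2(*(onplane(d,*c,.105)[:2]-x[:2])[::-1])))
d=D["rack"]
for c,a,m in capblobs(d,(170,380,60,260)): print(np.round(c,1),a,[np.round(q,1) for q in ends(m)])
t=D["top"]
for c,a,m in capblobs(t,(165,235,225,262),12): print('top',np.round(c,1),a,[np.round(q,1) for q in ends(m)])
for c,a,m in capblobs(t,(255,295,255,285),8): print('knob',np.round(c,1),a,np.round(onplane(t,*c,.03),4))
E
```

```text
rim [ 0.5947 -0.2699  0.0717] 120 0.0003576425071909889
rim [ 0.5946 -0.2698  0.0723] 120 0.000418307093410647
rim [ 0.5944 -0.2698  0.0728] 117 0.00039932835519145005
[286.6 131. ] 306 [array([287., 131.]), array([20., 18.]), np.float64(90.0)] [ 0.6324 -0.2983  0.105 ] 0.0475 -36.96194507039638
[333.4 179.1] 673 [array([336.7, 180.9]), array([51.1, 25.1]), np.float64(67.0)] [ 0.5806 -0.318   0.105 ] 0.0501 -105.92172142446125
[313.3 223.4] 432 [array([314.1, 222.6]), array([28.1, 18.4]), np.float64(80.5)] [ 0.5519 -0.288   0.105 ] 0.0463 -156.7802132438701
[261.4 238.6] 424 [array([261., 238.]), array([28., 18.]), np.float64(90.0)] [ 0.5576 -0.2416  0.105 ] 0.0464 142.52243797156387
[204.1 153.6] 599 [array([204.1, 153.6]), array([17.8, 37.7]), np.float64(42.3)]
[265.8 192.4] 542 [array([265.7, 192.3]), array([16.6, 36.7]), np.float64(25.0)]
[323.7 228.3] 511 [array([323.3, 228.5]), array([15.8, 36.1]), np.float64(12.3)]
top [194.9 236.8] 391 [array([197.8, 238.1]), array([33.8, 21.2]), np.float64(72.8)]
top [214.7 251.6] 37 [array([214.5, 251.5]), array([7., 5.]), np.float64(90.0)]
top [180.3 257.3] 54 [array([178.9, 257. ]), array([ 5.2, 16.3]), np.float64(84.3)]
knob [274.4 269.6] 15 [0.4609 0.0141 0.03  ]
```

Run:
```python
from m import *
import pickle
D=pickle.load(open("D.pkl","rb"))
w,t,s=D["rack"],D["top"],D["scene"]
C=[b[0] for b in capblobs(w,(170,380,60,260))]  # c,b,a
f=cv2.GaussianBlur(s["frame"],(3,3),0).astype(int)
m=((f.max(2)<60)).astype('uint8')
S=[(b[0],b[1]) for b in blobs(m,(285,335,120,160),8)]; print([(np.round(a,1),n) for a,n in S])
S=sorted([a for a,n in S if n<100],key=lambda q:-q[0])[:3]  # c rightmost
for n,cw,cs in zip("cba",C,S):
    p=tri([(w,*cw),(s,*cs)]); print(n,"tri",np.round(p,4),"plane .111",np.round(onplane(w,*cw,.111),4),"reproj err",np.round(project(w,p)-cw,1),np.round(project(s,p)-cs,1))
print("pk1",onplane(D["can"],328.6,170.9,.105))
# axis direction in wrist image: ends of cap
for (c,a,mm) in capblobs(w,(170,380,60,260)):
    ct=np.argwhere(mm)[:,::-1].astype(np.float32); l=cv2.fitLine(ct,2,0,.01,.01).ravel(); 
    # plane through camera & image line: normal; axis dir in plane at 25deg tilt
    o,r1=ray(w,*(l[2:]-10*l[:2]));_,r2=ray(w,*(l[2:]+10*l[:2])); nn=np.cross(r1,r2);nn/=np.linalg.norm(nn)
    # dir=(s cos b, s sin b, c), nn.dir=0 ; s=sin25
    bs=np.radians(np.arange(120,240,.1)); k=np.sin(np.radians(25)); v=np.abs(nn[0]*k*np.cos(bs)+nn[1]*k*np.sin(bs)+nn[2]*np.cos(np.radians(25)))
    print("lean azimuth",np.degrees(bs[v.argmin()]))
```

```text
[(array([321.6, 128.8]), np.int32(19)), (array([307.3, 135.9]), np.int32(19)), (array([292.6, 142.8]), np.int32(20))]
c tri [0.5326 0.3315 0.1072] plane .111 [0.5332 0.3309 0.111 ] reproj err [-0.  -0.2] [-0. -0.]
b tri [0.5256 0.2686 0.1072] plane .111 [0.5263 0.2689 0.111 ] reproj err [-0.  -0.1] [-0. -0.]
a tri [0.5193 0.2067 0.1091] plane .111 [0.52   0.2075 0.111 ] reproj err [0.  0.4] [0.1 0. ]
pk1 [ 0.58864553 -0.3169521   0.105     ]
lean azimuth 174.09999999999692
lean azimuth 174.3999999999969
lean azimuth 173.89999999999694
```

Poses agree: the rack yaw is about -6°, and the wrist and scene triangulation matches. The packed bottles sit at -37°, -97°, -157° and 143°, so the free places are at 23° and 83° plus the middle. Next I check IK for the grasps and placings.

```bash
cat > plan.py <<'E'
from m import *
AZ=np.radians(174.0); U=np.array([np.sin(np.radians(25))*np.cos(AZ),np.sin(np.radians(25))*np.sin(AZ),np.cos(np.radians(25))])
CAP=dict(a=np.array([.5198,.2073,.1098]),b=np.array([.5263,.2691,.1098]),c=np.array([.5330,.3311,.1098]))
CAN=np.array([.5945,-.2698]); PH=np.radians(22.8)
SLOT=dict(o1=CAN+.047*np.array([np.cos(PH),np.sin(PH)]),o2=CAN+.047*np.array([np.cos(PH+np.pi/3),np.sin(PH+np.pi/3)]),mid=CAN)
def tilt(sgn):
    z=-U; y=np.cross(z,[-np.sin(np.radians(-6)),np.cos(np.radians(-6)),0]); y=sgn*y/np.linalg.norm(y); return np.column_stack([np.cross(y,z),y,z])
def gp(n,s): return CAP[n]+(s-.099)*U
E
python3 - <<'E'
from plan import *
print(telemetry.read_joint_positions())
for sg in (1,-1):
    for n in "abc": 
        for s in (.11,.19,.26): 
            q=env.inverse_kinematics(gp(n,s),tilt(sg)); print(sg,n,s,None if q is None else np.round(q,2))
for k in SLOT:
    for yd in (52.8,52.8-180,112.8,112.8-180,-7.2,172.8):
        q=env.inverse_kinematics([*SLOT[k],.115],down(np.radians(yd))); print(k,yd,None if q is None else np.round(q,2))
E
```

```text
[ 3.61607632e-01  4.09126838e-01  1.36730488e+00 -7.62106828e-05
  1.36520602e+00  1.46704706e+00]
1 a 0.11 [ 0.39  0.52  1.96 -0.64  0.34  1.06]
1 a 0.19 [ 0.43  0.35  1.95 -0.46  0.51  0.9 ]
1 a 0.26 [ 0.47  0.21  1.91 -0.37  0.67  0.82]
1 b 0.11 [ 0.5   0.55  1.86 -0.61  0.44  1.13]
1 b 0.19 [ 0.55  0.4   1.86 -0.48  0.59  1.01]
1 b 0.26 [ 0.59  0.27  1.82 -0.41  0.74  0.95]
1 c 0.11 [ 0.6   0.59  1.76 -0.57  0.53  1.17]
1 c 0.19 [ 0.65  0.45  1.75 -0.48  0.67  1.09]
1 c 0.26 [ 0.69  0.34  1.72 -0.43  0.82  1.04]
-1 a 0.11 [ 0.39  0.52  1.96 -0.64  0.34 -2.08]
-1 a 0.19 [ 0.43  0.35  1.95 -0.46  0.51 -2.24]
-1 a 0.26 [ 0.47  0.21  1.91 -0.37  0.67 -2.32]
-1 b 0.11 [ 0.5   0.55  1.86 -0.61  0.44 -2.02]
-1 b 0.19 [ 0.55  0.4   1.86 -0.48  0.59 -2.13]
-1 b 0.26 [ 0.59  0.27  1.82 -0.41  0.74 -2.19]
-1 c 0.11 [ 0.6   0.59  1.76 -0.57  0.53 -1.98]
-1 c 0.19 [ 0.65  0.45  1.75 -0.48  0.67 -2.05]
-1 c 0.26 [ 0.69  0.34  1.72 -0.43  0.82 -2.1 ]
o1 52.8 [-0.46  0.72  1.32 -0.    1.1  -1.38]
o1 -127.2 [-0.46  0.72  1.32 -0.    1.1   1.76]
o1 112.8 [-0.46  0.72  1.32 -0.    1.1  -2.43]
o1 -67.2 [-0.46  0.72  1.32 -0.    1.1   0.71]
o1 -7.2 [-0.46  0.72  1.32 -0.    1.1  -0.34]
o1 172.8 [-0.46  0.72  1.32 -0.    1.1   2.8 ]
o2 52.8 [-0.45  0.67  1.45 -0.    1.03 -1.37]
o2 -127.2 [-0.45  0.67  1.45 -0.    1.03  1.77]
o2 112.8 [-0.45  0.67  1.45 -0.    1.03 -2.42]
o2 -67.2 [-0.45  0.67  1.45 -0.    1.03  0.72]
o2 -7.2 [-0.45  0.67  1.45 -0.    1.03 -0.32]
o2 172.8 [-0.45  0.67  1.45 -0.    1.03  2.82]
mid 52.8 [-0.52  0.68  1.41 -0.    1.05 -1.44]
mid -127.2 [-0.52  0.68  1.41 -0.    1.05  1.7 ]
mid 112.8 [-0.52  0.68  1.41 -0.    1.05 -2.49]
mid -67.2 [-0.52  0.68  1.41 -0.    1.05  0.66]
mid -7.2 [-0.52  0.68  1.41 -0.    1.05 -0.39]
mid 172.8 [-0.52  0.68  1.41 -0.    1.05  2.75]
```

Run:
```python
from plan import *
T=tilt(1)
env.reach(gp("a",.20),T); tell()
d=get_image("wrist"); save(d,"pg_a")
print("guard",env.servo_line(gp("a",.110),speed=.12,guard=8)); tell()
r=grab(50); print(r); tell()
save(get_image("wrist"),"g_a"); save(get_image("scene"),"gs_a")
```

```text
t 5.0333 tcp [0.4785 0.2119 0.202 ] F [0.69 0.19 0.44] w 1.0014
guard False
t 5.9833 tcp [0.5153 0.2078 0.1201] F [-0.5   0.17 -0.12] w 1.0005
False
t 6.625 tcp [0.5153 0.2079 0.1201] F [-1.21 -0.54  5.67] w 0.1704
```

View pics/pg_a.png

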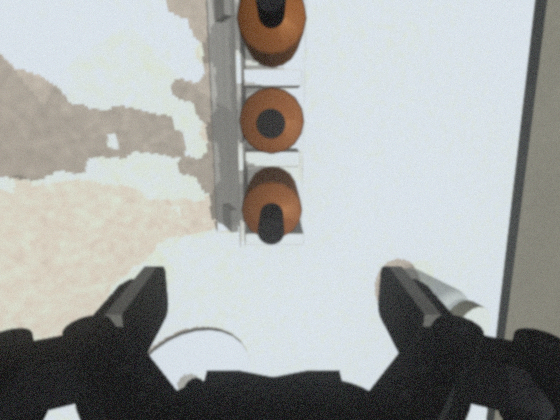

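View pics/g_a.png

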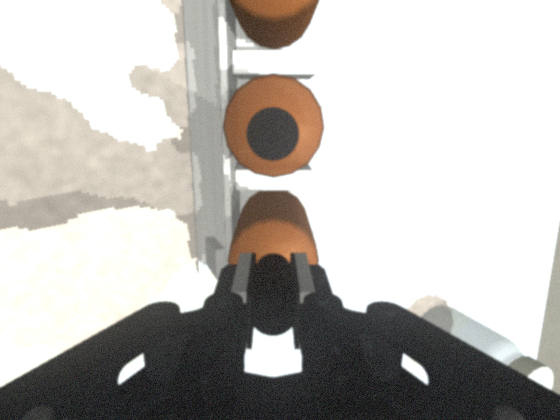

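Bottle a's cap is between the pads at px (272,290), grip width 0.17. I'll lift it along its axis and carry it over its place.

Run:
```python
from plan import *
import pickle
env.servo_line(gp("a",.26),speed=.2); tell()
env.reach([*SLOT["o1"],.26],down(np.radians(-67.2))); env.pause(.2); tell()
d=get_image("wrist"); save(d,"h1"); pickle.dump(d,open("h1.pkl","wb")); save(get_image("scene"),"h1s")
```

```text
t 7.625 tcp [0.452  0.2142 0.2549] F [ 0.63  1.3  -2.38] w 0.1685
t 9.6417 tcp [ 0.638  -0.2506  0.2602] F [ 0.56  0.18 -0.74] w 0.173
```

View pics/h1.png

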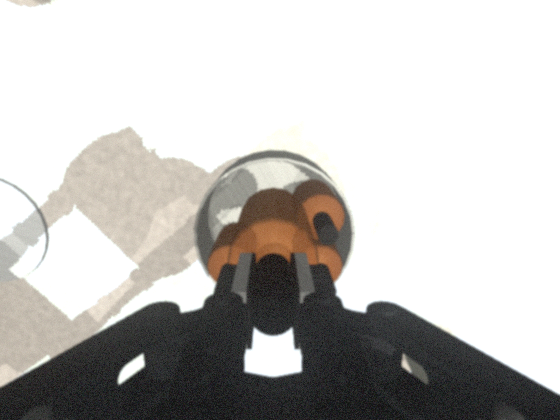

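View pics/h1s.png

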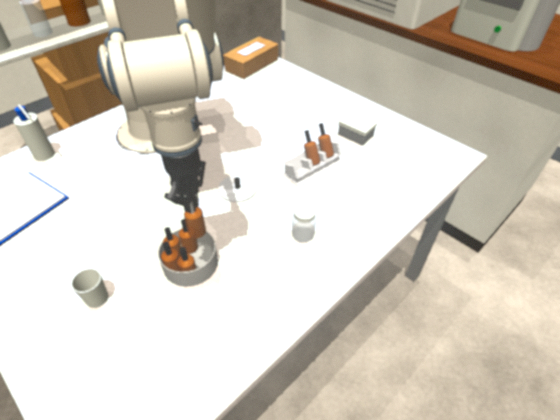

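Run:
```python
from plan import *
import pickle
d=pickle.load(open("h1.pkl","rb"))
f=cv2.GaussianBlur(d["frame"],(3,3),0).astype(int)
for r in range(176,206,2): print(r,f[r,262:286:4].mean(0).round(),end=" | ")
print()
for r in (205,220,235): print(r,[tuple(f[r,c]) for c in range(232,252,3)],[tuple(f[r,c]) for c in range(296,312,3)])
```

```text
176 [132. 130. 123.] | 178 [131. 130. 123.] | 180 [131. 130. 123.] | 182 [130. 129. 122.] | 184 [129. 129. 121.] | 186 [124. 123. 116.] | 188 [95. 92. 85.] | 190 [60. 52. 44.] | 192 [53. 42. 33.] | 194 [51. 40. 31.] | 196 [52. 40. 32.] | 198 [52. 40. 32.] | 200 [52. 40. 31.] | 202 [52. 39. 29.] | 204 [51. 38. 28.] | 
205 [(np.int64(81), np.int64(81), np.int64(76)), (np.int64(82), np.int64(81), np.int64(77)), (np.int64(84), np.int64(84), np.int64(79)), (np.int64(85), np.int64(83), np.int64(78)), (np.int64(64), np.int64(59), np.int64(52)), (np.int64(49), np.int64(38), np.int64(30)), (np.int64(47), np.int64(37), np.int64(29))] [(np.int64(49), np.int64(34), np.int64(26)), (np.int64(51), np.int64(37), np.int64(28)), (np.int64(64), np.int64(44), np.int64(30)), (np.int64(88), np.int64(57), np.int64(38)), (np.int64(91), np.int64(59), np.int64(39)), (np.int64(93), np.int64(62), np.int64(41))]
220 [(np.int64(122), np.int64(122), np.int64(115)), (np.int64(123), np.int64(122), np.int64(114)), (np.int64(81), np.int64(77), np.int64(70)), (np.int64(51), np.int64(40), np.int64(31)), (np.int64(50), n
[... 258 characters left out ...]
(59), np.int64(41), np.int64(28)), (np.int64(75), np.int64(50), np.int64(32)), (np.int64(85), np.int64(55), np.int64(35))]
235 [(np.int64(47), np.int64(34), np.int64(27)), (np.int64(46), np.int64(33), np.int64(21)), (np.int64(58), np.int64(39), np.int64(27)), (np.int64(73), np.int64(47), np.int64(31)), (np.int64(78), np.int64(50), np.int64(32)), (np.int64(78), np.int64(50), np.int64(30)), (np.int64(80), np.int64(51), np.int64(33))] [(np.int64(81), np.int64(50), np.int64(29)), (np.int64(81), np.int64(51), np.int64(31)), (np.int64(80), np.int64(50), np.int64(30)), (np.int64(77), np.int64(50), np.int64(32)), (np.int64(65), np.int64(43), np.int64(28)), (np.int64(59), np.int64(40), np.int64(28))]
```

Run:
```python
from plan import *
import pickle
x,y=SLOT["o1"]
print(env.servo_line([x,y,.13],speed=.1,guard=10)); tell()
print(env.servo_line([x,y,.108],speed=.03,guard=4)); tell()
open_jaws(); env.pause(.1); tell()
env.servo_line([x,y,.22],speed=.2)
d=get_image("wrist"); save(d,"p1"); pickle.dump(d,open("p1.pkl","wb")); tell()
```

```text
False
t 11.1917 tcp [ 0.6381 -0.2517  0.1307] F [-0.07  0.23 -1.39] w 0.1659
True
t 11.725 tcp [ 0.6377 -0.2516  0.1144] F [ 0.49 -0.97  0.83] w 0.1705
t 12.5083 tcp [ 0.6375 -0.2514  0.1147] F [-0.43  0.13 -0.39] w 1.0028
t 13.2333 tcp [ 0.6371 -0.2512  0.2183] F [0.12 0.68 0.27] w 1.0033
```

View pics/p1.png

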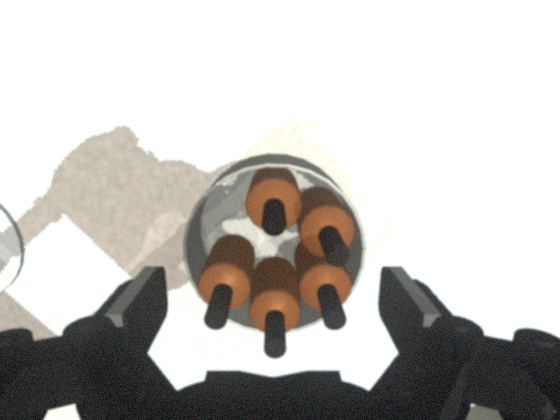

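Bottle a stands at px (274,190-230), upright and let go. I'll measure all five caps and the rim from this view.

```bash
cat >> plan.py <<'E'
def report(d,roi,cen=None,thr=48):
    f=cv2.GaussianBlur(d["frame"],(5,5),0).astype(int)
    m=((f.max(2)<thr)&(f[...,0]-f[...,2]<12)).astype('uint8'); out=[]
    for c,a,mm in blobs(m,roi,100):
        p=onplane(d,*c,.105)[:2]; v=p-CAN; out.append(p); print(np.round(c,1),a,np.round(p,4),"r %.1f mm ang %.1f"%(1e3*np.hypot(*v),np.degrees(np.arctan2(v[1],v[0]))))
    return out
E
python3 - <<'E'
from plan import *
import pickle
d=pickle.load(open("p1.pkl","rb"))
report(d,(185,368,160,358),thr=38)
E
```

```text
[273.5 217. ] 595 [ 0.636  -0.2523] r 45.1 mm ang 22.9
[332.5 245.9] 652 [ 0.6326 -0.2979] r 47.3 mm ang -36.4
[219.4 304.2] 612 [ 0.5598 -0.2417] r 44.7 mm ang 141.0
[328.4 300.3] 473 [ 0.5933 -0.3132] r 43.4 mm ang -91.6
[274.5 327.8] 485 [ 0.5572 -0.2862] r 40.8 mm ang -156.3
```

Run:
```python
from plan import *
import pickle
for fn,roi in (("p1.pkl",(185,368,160,362)),("D.pkl",(190,360,90,262))):
  d=pickle.load(open(fn,"rb")); d=d.get("can",d)
  f=cv2.GaussianBlur(d["frame"],(3,3),0).astype(int)
  for thr in (32,36,40):
    m=((f.max(2)<thr)&(f[...,0]-f[...,2]<10)).astype('uint8')
    for c,a,mm in blobs(m,roi,100):
        c2,s,_=ends(mm); p=onplane(d,*c2,.105)[:2]; v=p-CAN
        print(thr,a,np.round(c,1),np.round(c2,1),np.round(s,1),np.round(p,4),"r %.1f ang %.1f"%(1e3*np.hypot(*v),np.degrees(np.arctan2(v[1],v[0]))))
```

```text
32 533 [273.5 217. ] [274. 217.] [32. 20.] [ 0.6362 -0.2525] r 45.1 ang 22.5
32 339 [328.7 240. ] [330.5 241.3] [28.  17.6] [ 0.6351 -0.2952] r 47.9 ang -32.0
32 184 [223.3 293.9] [224.1 294.3] [19.5 13.2] [ 0.5686 -0.242 ] r 38.0 ang 132.9
32 207 [326.5 294.7] [327.6 295.7] [20.1 15.8] [ 0.5964 -0.3111] r 41.3 ang -87.3
32 260 [273.7 323.1] [274.5 324. ] [24. 15.] [ 0.5602 -0.2849] r 37.5 ang -156.3
36 595 [273.5 217.1] [273.5 216.5] [33. 21.] [ 0.6364 -0.2521] r 45.5 ang 22.9
36 523 [330.8 243.6] [332.4 245. ] [37.  19.5] [ 0.6331 -0.2976] r 47.6 ang -35.7
36 462 [220.7 300.1] [220.1 301.2] [17.8 32.6] [ 0.5623 -0.2412] r 43.1 ang 138.5
36 421 [327.7 299.2] [329.  299.8] [29.3 18.3] [ 0.5939 -0.3134] r 43.6 ang -90.8
36 431 [274.4 326.2] [274.5 326.5] [29. 17.] [ 0.5582 -0.2857] r 39.6 ang -156.3
40 608 [273.5 217.4] [273.5 217. ] [34. 21.] [ 0.636  -0.2522] r 45.1 ang 22.9
40 712 [333.4 246.6] [334.1 245.8] [39.4 22.5] [ 0.6331 -0.2989] r 48.3 ang -37.0
40 702 [218.9 305.6] [219.1 305.5] [19.1 41.8] [ 0.5587 -0.2418] r 45.4 ang 142.0
40 605 [329.4 303.6] [329.7 305.8] [41.8 19.4] [ 0.5897 -0.316 ] r 46.5 ang -96.0
40 663 [274.5 332.4] [274.5 333.5] [43. 17.] [ 0.5527 -0.288 ] r 45.6 ang -156.4
32 148 [311.2 216.4] [311.  216.3] [13.2 13.9] [ 0.5585 -0.2887] r 40.6 ang -152.3
32 259 [261.6 235.8] [261. 236.] [22. 14.] [ 0.5599 -0.2423] r 44.2 ang 141.5
36 257 [326.9 169. ] [328.1 169.8] [24.  15.1] [ 0.5896 -0.3169] r 47.4 ang -95.9
36 320 [312.5 221.8] [313.3 222.2] [26.6 15.5] [ 0.5528 -0.2884] r 45.6 ang -156.0
36 376 [261.6 238.1] [261. 238.] [28. 16.] [ 0.5583 -0.2415] r 46.0 ang 142.0
40 258 [286.5 130.9] [286.5 131. ] [18. 17.] [ 0.6324 -0.2983] r 47.4 ang -36.9
40 355 [328.7 170.3] [328.5 170. ] [24.7 16.3] [ 0.5894 -0.3172] r 47.6 ang -96.2
40 390 [313.4 223.1] [313.8 222.6] [27.2 16.2] [ 0.5524 -0.2887] r 46.1 ang -155.9
40 396 [261.6 238.5] [261. 238.] [28. 16.] [ 0.5583 -0.2415] r 46.0 ang 142.0
```

Run:
```python
from plan import *
import pickle
d=pickle.load(open("p1.pkl","rb"))
for k in (CAN,): print(project(d,[*k,.065]))
f=d["frame"].max(2)
for r in (200,240): print(r,f[r,170:215:3])
for c in (275,): print(f[145:175:2,c])
u,v=project(d,[*CAN,.065])
for thr in (85,100,112): 
    g=cv2.GaussianBlur(d["frame"],(3,3),0).max(2).astype(np.float32); pts=[]
    for a in np.arange(0,360,3):
        if 20<a<160: continue
        c=np.array([np.cos(np.radians(a)),np.sin(np.radians(a))]); r=np.arange(105,75,-.5)
        xs=(np.array([u,v])+r[:,None]*c).astype(np.float32); val=cv2.remap(g,xs[:,:1].copy(),xs[:,1:].copy(),1).ravel()
        k=np.where(val<thr)[0]
        if len(k) and k[0]>2: pts.append(onplane(d,*xs[k[0]],.065)[:2])
    pts=np.array(pts); s=least_squares(lambda x:np.hypot(*(pts-x[:2]).T)-x[2],[*CAN,.073],loss='soft_l1',f_scale=.0007); print(thr,len(pts),np.round(s.x,4),np.round(np.percentile(np.abs(s.fun),[50,80])*1e3,2))
    s=least_squares(lambda x:np.hypot(*(pts-x[:2]).T)-.0728,[*CAN],loss='soft_l1',f_scale=.0007); print("  fixed r",np.round(s.x,4))
```

```text
[273.62466664 255.44896724]
200 [112 113 108 107 109 113 112 111 114 108  78  64  60  76  75]
240 [102 102 104 107  96  71  48  47  48  43  47  72  85  89  93]
[141 142 144 139 115  69  63  63  63  85 114  82  54  52  48]
85 73 [ 0.6007 -0.2662  0.0724] [1.82 2.83]
  fixed r [ 0.6004 -0.2665]
100 73 [ 0.6003 -0.2662  0.0734] [1.58 2.62]
  fixed r [ 0.6009 -0.2658]
112 57 [ 0.5997 -0.2649  0.075 ] [1.48 2.48]
  fixed r [ 0.6023 -0.2648]
```

Bottle a stands about 2 mm inside its place, and the hover picture showed the same offset, so it comes from the grip. For b I'll correct that offset at pregrasp from the wrist view.

Run:
```python
from plan import *
import pickle
T=tilt(1)
x,y=SLOT["o1"]
env.servo_line([x,y,.27],speed=.25)
env.reach(gp("b",.20),T); env.pause(.1); tell()
d=get_image("wrist"); save(d,"pg_b"); pickle.dump(d,open("pg_b.pkl","wb"))
for c,a,m in blobs(((cv2.GaussianBlur(d["frame"],(3,3),0).astype(int).max(2)<40)).astype('uint8'),(225,325,0,260),100): print(np.round(c,1),a,np.round(ends(m)[0],1),np.round(ends(m)[1],1))
for n in "bc": print(n,project(d,CAP[n]),project(d,CAP[n]+.001*T[:,0]), [np.round(project(d,CAP[n]+k*U),1) for k in (-.019,.019)])
print("command err mm",1e3*T.T@(np.asarray(telemetry.read_tcp_pos())-gp("b",.2)))
```

```text
t 15.6667 tcp [0.4845 0.2731 0.2014] F [-0.32  0.03 -0.69] w 1.0006
[271.6 120.6] 546 [271.5 120.5] [25. 25.]
[271.7 222.1] 753 [271.5 221.5] [37. 23.]
b [272.85065347 220.25896909] [272.84755671 218.76261378] [array([272.8, 212. ]), array([272.9, 230. ])]
c [272.92212803 119.54570112] [272.91887511 117.79903863] [array([272.9, 118.7]), array([272.9, 120.5])]
command err mm [-0.36853003  0.60708358  0.19597595]
```

View pics/pg_b.png

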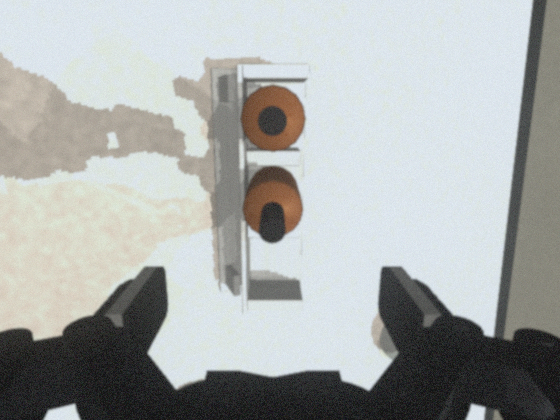

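Caps b and c at px (272,221) and (272,120) lie about 1 mm toward -y of my estimate. I'll shift the estimate, then grasp b and carry it over.

```bash
cat >> plan.py <<'E'
RY=tilt(1)[:,0]; CAP["b"]=CAP["b"]-.0012*RY; CAP["c"]=CAP["c"]-.0011*RY
E
python3 - <<'E'
from plan import *
import pickle
env.servo_line(gp("b",.110),speed=.14,guard=8); tell()
grab(50); tell()
env.servo_line(gp("b",.26),speed=.22)
env.reach([*SLOT["o2"],.26],down(np.radians(-67.2))); env.pause(.1); tell()
d=get_image("wrist"); save(d,"h2"); pickle.dump(d,open("h2.pkl","wb"))
g=cv2.GaussianBlur(d["frame"],(3,3),0).astype(int)
for r in range(176,206,2): print(r,g[r,262:286:4].mean(0).round(),end=" | ")
E
```

```text
t 16.5083 tcp [0.5215 0.2684 0.1202] F [ 0.11 -0.15 -0.44] w 0.9954
t 17.15 tcp [0.5218 0.2685 0.1201] F [-0.78 -0.76  5.62] w 0.1706
t 19.9583 tcp [ 0.6006 -0.222   0.2601] F [ 0.6  -0.21 -1.73] w 0.1712
176 [134. 133. 126.] | 178 [137. 137. 129.] | 180 [138. 138. 130.] | 182 [137. 136. 128.] | 184 [128. 127. 120.] | 186 [100.  95.  88.] | 188 [65. 55. 48.] | 190 [56. 44. 35.] | 192 [56. 44. 35.] | 194 [56. 44. 35.] | 196 [56. 44. 34.] | 198 [56. 43. 33.] | 200 [56. 42. 33.] | 202 [53. 40. 31.] | 204 [52. 39. 30.] |
```

View pics/h2.png

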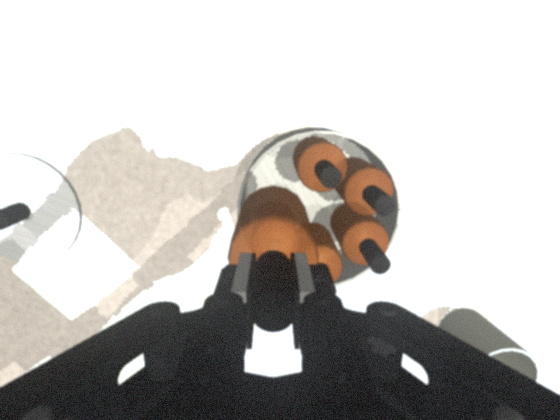

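The held bottle's foot edge is now at row 186 against 185.6 predicted, so it is centred in the grip. Lowering it.

Run:
```python
from plan import *
import pickle
x,y=SLOT["o2"]
print(env.servo_line([x,y,.13],speed=.1,guard=10)); tell()
print(env.servo_line([x,y,.108],speed=.03,guard=4)); tell()
open_jaws(); env.pause(.1)
env.servo_line([x,y,.22],speed=.2)
x,y=CAN
env.reach([x,y,.27],down(np.radians(-67.2)))
d=get_image("wrist"); save(d,"p2"); pickle.dump(d,open("p2.pkl","wb")); tell()
```

```text
False
t 21.4583 tcp [ 0.6007 -0.2233  0.1306] F [-1.01  0.46 -1.75] w 0.1745
True
t 21.9917 tcp [ 0.6003 -0.2232  0.1146] F [ 0.54 -0.43  1.48] w 0.1706
t 23.875 tcp [ 0.5939 -0.2696  0.2683] F [ 0.65  1.22 -0.79] w 0.9985
```

View pics/p2.png

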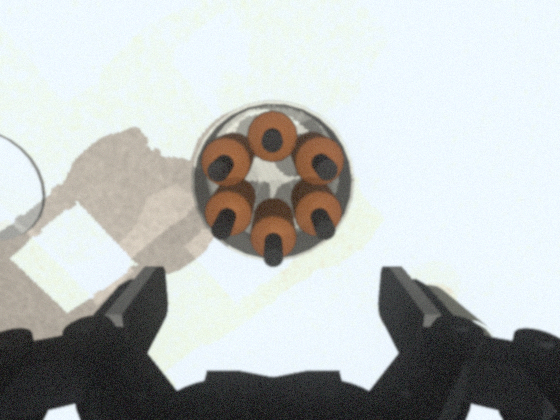

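Run:
```python
from plan import *
import pickle
d=pickle.load(open("p2.pkl","rb"))
f=cv2.GaussianBlur(d["frame"],(3,3),0).astype(int)
for thr in (36,40,44):
    m=((f.max(2)<thr)&(f[...,0]-f[...,2]<11)).astype('uint8');P=[]
    for c,a,mm in blobs(m,(195,352,100,268),100):
        c2,s,_=ends(mm); p=onplane(d,*c2,.105)[:2]; v=p-CAN;P.append(p)
        print(thr,a,np.round(c2,1),np.round(s,1),np.round(p,4),"r %.1f ang %.1f"%(1e3*np.hypot(*v),np.degrees(np.arctan2(v[1],v[0]))))
    print(np.mean(P,0),len(P))
```

```text
36 105 [318.2 160.8] [ 8.5 14.8] [ 0.6352 -0.292 ] r 46.3 ang -28.6
36 196 [223.2 167.6] [15.4 21.7] [ 0.6013 -0.2249] r 45.4 ang 81.4
36 391 [223.7 223.1] [15.7 28.2] [ 0.5582 -0.2415] r 46.1 ang 142.0
36 187 [318.7 217.3] [14.6 15.3] [ 0.593  -0.3118] r 42.0 ang -92.0
36 199 [273. 243.] [16. 14.] [ 0.5577 -0.2858] r 40.1 ang -156.5
[ 0.58906755 -0.27118854] 5
40 285 [271.5 140. ] [20. 17.] [ 0.6358 -0.2519] r 45.0 ang 23.4
40 285 [322.8 166.6] [24.2 15.8] [ 0.6324 -0.2973] r 46.8 ang -36.0
40 355 [220.5 167.3] [17.2 25. ] [ 0.6006 -0.2228] r 47.4 ang 82.6
40 426 [223.2 223. ] [17.2 29.1] [ 0.5581 -0.2411] r 46.4 ang 141.7
40 384 [321.9 222.8] [28.2 15.9] [ 0.5897 -0.3163] r 46.7 ang -95.9
40 359 [272.5 248. ] [28. 15.] [ 0.5534 -0.2872] r 44.6 ang -157.1
[ 0.59500017 -0.26941919] 6
44 309 [272. 140.] [20. 18.] [ 0.636  -0.2523] r 45.0 ang 22.9
44 387 [323.8 166.8] [24.7 17. ] [ 0.6325 -0.298 ] r 47.4 ang -36.6
44 394 [220.5 168. ] [17.7 26.2] [ 0.6001 -0.223 ] r 47.1 ang 83.1
44 443 [222.8 223.3] [18.  29.7] [ 0.5578 -0.2408] r 46.8 ang 141.7
44 432 [322.4 223.1] [28.8 17.1] [ 0.5897 -0.3166] r 47.1 ang -95.9
44 421 [273.  248.5] [29. 16.] [ 0.5531 -0.2877] r 45.1 ang -156.6
[ 0.59486539 -0.26974609] 6
```

Six bottles form a clean ring, caps at r 45–47 mm around (0.5949,-0.2697) and the middle at about (272,190) px free. Fetching c.

Run:
```python
from plan import *
import pickle
T=tilt(1)
env.reach(gp("c",.20),T); env.pause(.1)
d=get_image("wrist"); pickle.dump(d,open("pg_c.pkl","wb"))
for c,a,m in blobs(((cv2.GaussianBlur(d["frame"],(3,3),0).astype(int).max(2)<40)).astype('uint8'),(225,325,0,260),100): print(np.round(c,1),a,np.round(ends(m)[0],1))
print(project(d,CAP["c"]))
env.servo_line(gp("c",.110),speed=.14,guard=8); tell()
grab(50); tell()
env.servo_line(gp("c",.265),speed=.22)
env.reach([.5947,-.2697,.27],down(np.radians(-67.2))); env.pause(.1); tell()
d=get_image("wrist"); save(d,"h3"); pickle.dump(d,open("h3.pkl","wb"))
g=cv2.GaussianBlur(d["frame"],(3,3),0).astype(int)
for r in range(176,206,2): print(r,g[r,262:286:4].mean(0).round(),end=" | ")
```

```text
[247.    2.7] 309 [253.5   4. ]
[271.9 219.5] 753 [271.5 219.5]
[272.98598819 220.14807655]
t 27.0167 tcp [0.5283 0.3306 0.1202] F [ 0.2  -0.66  0.97] w 0.9976
t 27.6667 tcp [0.5285 0.3307 0.1202] F [-0.64 -0.21  5.09] w 0.1682
t 30.8417 tcp [ 0.595  -0.2687  0.27  ] F [-0.08 -0.36 -0.21] w 0.1736
176 [138. 138. 130.] | 178 [139. 138. 130.] | 180 [136. 136. 128.] | 182 [132. 132. 124.] | 184 [119. 116. 109.] | 186 [82. 75. 67.] | 188 [57. 44. 34.] | 190 [54. 39. 28.] | 192 [53. 38. 27.] | 194 [54. 38. 28.] | 196 [53. 39. 28.] | 198 [53. 38. 27.] | 200 [51. 36. 26.] | 202 [50. 34. 24.] | 204 [50. 34. 24.] |
```

View pics/h3.png

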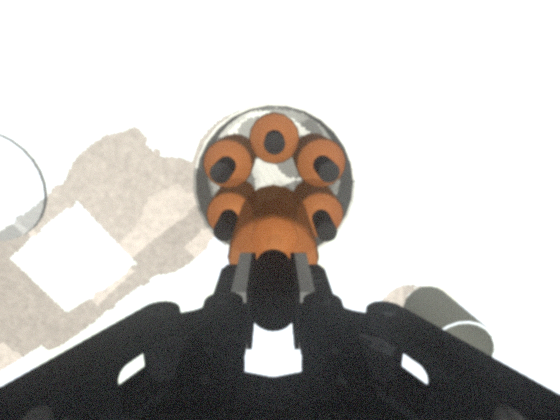

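The offset is about 0. Lowering slowly into the middle.

Run:
```python
from plan import *
import pickle
x,y=.5947,-.2697
print(env.servo_line([x,y,.205],speed=.1,guard=10)); tell()
g=env.servo_line([x,y,.13],speed=.05,guard=8); print(g); tell()
if not g:
    print(env.servo_line([x,y,.108],speed=.03,guard=4)); tell()
d=get_image("wrist"); save(d,"l3"); save(get_image("scene"),"l3s")
```

```text
False
t 31.6917 tcp [ 0.595  -0.2699  0.2056] F [ 0.58 -0.21 -1.49] w 0.1743
False
t 33.3417 tcp [ 0.5948 -0.2698  0.1303] F [ 0.2  -0.09 -0.76] w 0.1687
True
t 33.875 tcp [ 0.5946 -0.2697  0.1146] F [-0.57 -0.83  1.4 ] w 0.1704
```

View pics/l3.png

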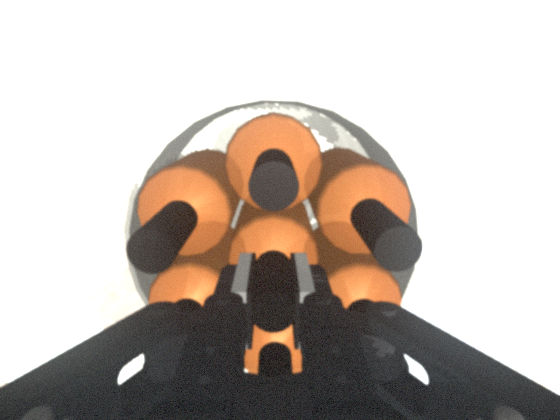

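Bottle c touched the floor at TCP z 0.1146, like the other two. The neighbours' caps sit clear of the jaws' path, so I release it and look.

Run:
```python
from plan import *
import pickle
x,y=.5947,-.2697
open_jaws(); env.pause(.1); tell()
env.servo_line([x,y,.27],speed=.22)
d=get_image("wrist"); save(d,"p3"); pickle.dump(d,open("p3.pkl","wb")); tell()
f=cv2.GaussianBlur(d["frame"],(3,3),0).astype(int);P=[]
m=((f.max(2)<42)&(f[...,0]-f[...,2]<11)).astype('uint8')
for c,a,mm in blobs(m,(195,352,100,268),100):
    c2,s,_=ends(mm); p=onplane(d,*c2,.105)[:2]; v=p-CAN;P.append(p)
    print(a,np.round(c2,1),np.round(s,1),np.round(p,4),"r %.1f ang %.1f"%(1e3*np.hypot(*v),np.degrees(np.arctan2(v[1],v[0]))))
print(np.mean(P,0),len(P))
# view the cover
th=np.arctan2(.014,.461)
env.reach([.461,.014,.20],down(th-np.pi/2)); env.pause(.1)
d=get_image("wrist"); save(d,"k"); pickle.dump(d,open("k.pkl","wb")); tell()
for c,a,mm in blobs(((cv2.GaussianBlur(d["frame"],(3,3),0).max(2)<40)).astype('uint8'),(150,400,50,300),100): print(np.round(c,1),a,[np.round(q,1) for q in ends(mm)],onplane(d,*ends(mm)[0],.024))
```

```text
t 34.7583 tcp [ 0.5945 -0.2696  0.1148] F [-0.54 -0.18  0.08] w 0.9981
t 35.6667 tcp [ 0.594  -0.2694  0.2683] F [ 0.27  0.31 -0.63] w 0.9947
308 [273.5 140.5] [21. 17.] [ 0.6359 -0.2522] r 45.0 ang 23.1
378 [222.2 168.3] [17.2 25.8] [ 0.6002 -0.2231] r 47.0 ang 83.0
361 [325.3 167.3] [24.7 17. ] [ 0.6325 -0.2979] r 47.3 ang -36.5
377 [274. 197.] [26. 16.] [ 0.5946 -0.27  ] r 0.2 ang -68.2
435 [224.8 223.8] [17.7 28.8] [ 0.5579 -0.2413] r 46.4 ang 142.1
415 [323.9 223.7] [28.5 16.4] [ 0.5896 -0.3168] r 47.2 ang -95.9
409 [274.5 249.5] [29. 15.] [ 0.5527 -0.288 ] r 45.6 ang -156.4
[ 0.59477883 -0.26989469] 7
t 37.0417 tcp [0.4618 0.0133 0.2001] F [-0.48  0.31  0.28] w 0.9972
[270.6 196.5] 466 [array([270. , 196.5]), array([27., 20.]), np.float64(90.0)] [0.45980773 0.01544382 0.024     ]
[157.4 284.6] 468 [array([158. , 283.5]), array([31., 16.]), np.float64(90.0)] [0.37592934 0.11462961 0.024     ]
[389.5 285.9] 508 [array([389.5, 283.5]), array([31., 19.]), np.float64(90.0)] [ 0.38197724 -0.09489072  0.024     ]
```

View pics/p3.png

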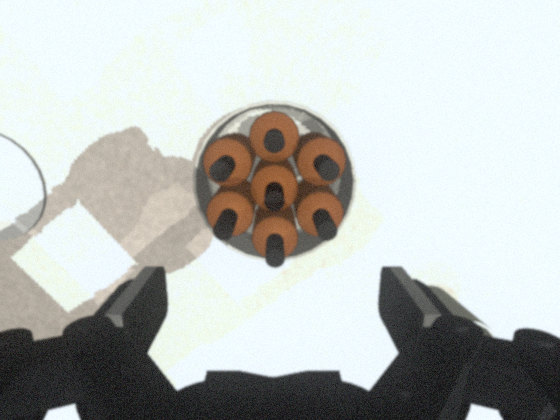

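View pics/k.png

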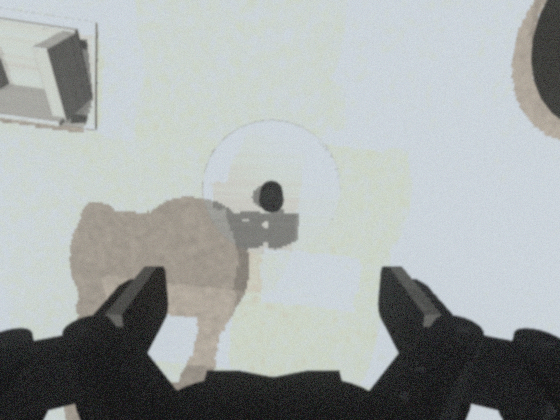

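All seven stand: middle cap at r 0.2 mm, the outer caps at 45–47 mm. The knob is at px (270,196), which puts it at (0.460, 0.015). Picking up the cover.

Run:
```python
from plan import *
import pickle
kx,ky=.460,.0152
O=np.asarray(down(np.arctan2(.014,.461)-np.pi/2))
print(env.servo_line([kx,ky,.037],rotation=O,speed=.15,guard=10)); tell()
grab(50); tell()
env.servo_line([kx,ky,.24],speed=.2); tell()
save(get_image("wrist"),"kg")
x,y=.5947,-.2699
env.reach([x,y,.24],down(np.arctan2(y,x)-np.pi/2)); env.pause(.15); tell()
save(get_image("scene"),"ks"); save(get_image("wrist"),"kw")
print(env.servo_line([x,y,.175],speed=.1,guard=10)); tell()
print(env.servo_line([x,y,.152],speed=.03,guard=4)); tell()
save(get_image("scene"),"ks2")
```

```text
False
t 38.275 tcp [0.4604 0.0152 0.0375] F [-0.55 -0.12  0.05] w 0.9987
t 38.8917 tcp [0.46   0.0152 0.0373] F [-0.26  0.9   8.42] w 0.216
t 40.0583 tcp [0.4594 0.0152 0.2391] F [-0.23 -0.29 -1.27] w 0.2199
t 41.4583 tcp [ 0.5947 -0.2685  0.2403] F [ 0.82  0.2  -1.8 ] w 0.2193
False
t 42.3583 tcp [ 0.595  -0.2701  0.1755] F [ 0.82  0.5  -0.43] w 0.2165
True
t 42.9 tcp [ 0.5947 -0.2699  0.1596] F [ 0.7  -0.05  0.58] w 0.2185
```

View pics/kw.png

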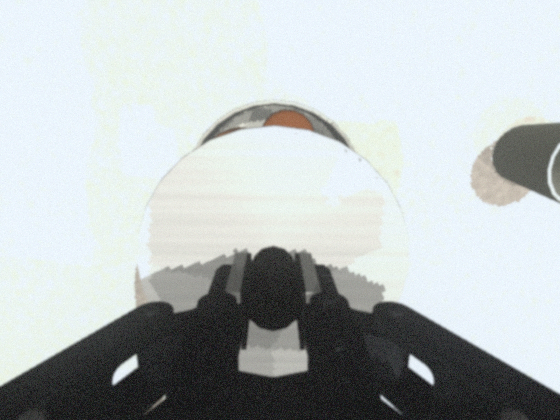

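View pics/ks2.png

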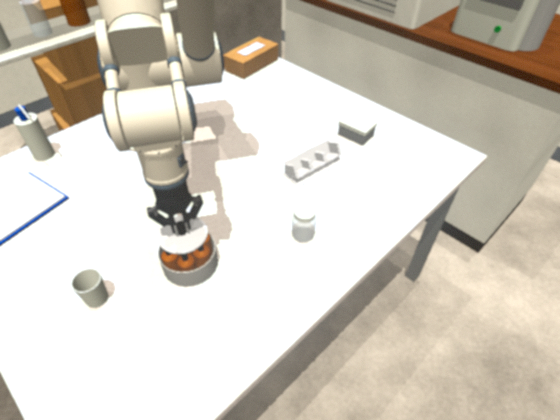

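Contact came at z 0.1596 against 0.160 expected. The plate is on the caps, the rack is empty and the bystanders haven't moved. Releasing, retreating and checking.

Run:
```python
from plan import *
import pickle
x,y=.5947,-.2699
open_jaws(); env.pause(.1); tell()
env.servo_line([x,y,.33],speed=.2)
d=get_image("wrist"); save(d,"f"); pickle.dump(d,open("f.pkl","wb")); s=get_image("scene"); save(s,"fs"); tell()
for c,a,mm in blobs(((cv2.GaussianBlur(d["frame"],(3,3),0).max(2)<42)).astype('uint8'),(200,350,90,270),60): 
    c2=ends(mm)[0]; p=onplane(d,*c2,.147); print(np.round(c2,1),a,np.round(p,4),"off mm",1e3*np.hypot(*(p[:2]-CAN)))
for z in (.123+.006,.165): print("expected knob base/top px in wrist",project(d,[*CAN,z]),"scene",project(s,[*CAN,z]))
f=cv2.resize(s["frame"][195:290,140:235],None,fx=6,fy=6,interpolation=cv2.INTER_CUBIC)[:,:,::-1]; cv2.imwrite("pics/fz.png",np.clip(f*1.5,0,255).astype('uint8'))
```

```text
t 43.7083 tcp [ 0.5944 -0.2698  0.1598] F [-0.25  0.65  0.39] w 1.0014
t 44.8083 tcp [ 0.5943 -0.2697  0.3285] F [ 0.15 -0.64  0.02] w 0.9998
[272.5 191.5] 434 [ 0.5947 -0.2697  0.147 ] off mm 0.20151258498085875
expected knob base/top px in wrist [272.66514969 187.18936672] scene [182.41456325 231.8173501 ]
expected knob base/top px in wrist [272.66501433 196.67572234] scene [179.87636414 222.31361446]
```

View pics/f.png

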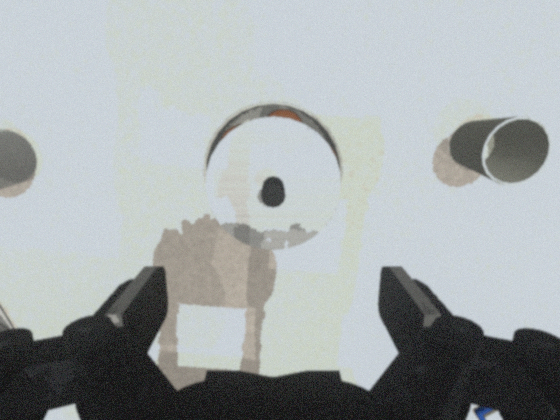

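View pics/fz.png

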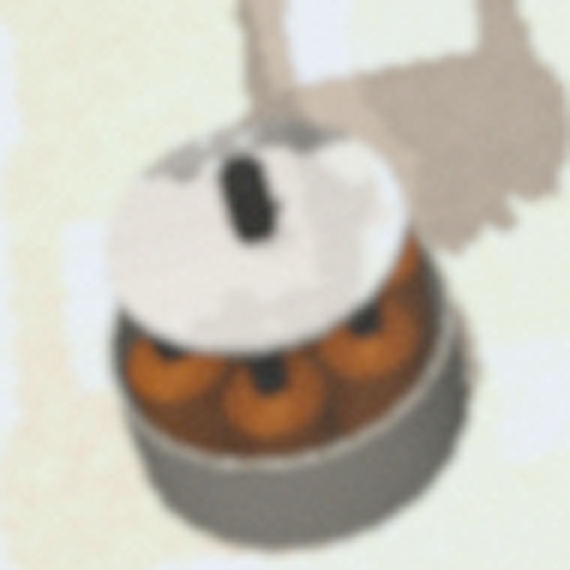

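The cover lies level. The knob is within about 0.2 mm of the centre in the wrist view, and its base and top in the scene view, (182,233) and (180,222), match the prediction. Handing in.

Run:
```python
from h import *
tell(); env.sign_off()
```

```text
t 44.8083 tcp [ 0.5943 -0.2697  0.3285] F [ 0.15 -0.64  0.02] w 0.9998
the job is handed in; nothing more can be done
```

All seven bottles stand in the canister with the cover on their caps, and I handed the job in at 44.8 s. The interface gives no verdict, so this rests on my own checks.

**Bottles:** I drew each of the three from the rack along its axis by the cap and lowered it under a force guard. All three touched the floor at the expected height, TCP z 0.114–0.115 m. In the last view before the cover went on, the middle cap was 0.2 mm off centre and the six outer caps were 45–47 mm out, about 60° apart.

**Cover:** The cover touched the caps at TCP z 0.1596 m, where I expected 0.160 m. After release the knob measured about 0.2 mm off centre in the wrist view and matched the predicted base and top pixels in the scene view, so it looks level. I saw no sign that the jar, box or beaker moved, though I did not measure them again at the end.

**Checks that failed or disagreed:**
- The first bottle (from the rack's -y end) stands about 2 mm inside its ideal place, because I gripped it off centre. I corrected for that on the other two.
- A second fit of the canister's rim gave poor residuals and a centre several millimetres off. I discarded it and kept the first fit, which the bottles' positions support.

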